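Make up the chuck kit and the pencil-preparation kit

TASK

Make up two kits from the parts lying on the table. In the tray with three bays goes the chuck kit: the screw pot standing in the wide end bay, the round plain abrading rubber in the middle bay and the stepped red chuck in the other end bay; in the tray with two bays goes the pencil kit: the sharpener in the narrow bay and the sleeved rubber block in the wide bay. Set each thing down flat in the middle of its bay, long ones lengthwise with the bay, and leave the sanding block and the tweezers where they are.

Things in the scene. Friction and masses are not known exactly. Their poses are not given: they have to be found in the camera images.
- tray3: Fixed grey kit tray with dark floor, three bays side by side along its y; x 90 (plus a lip each side), y 176 mm. Floor top 3 mm, rim 7 mm, 3 mm thick ridges between bays 6 mm above its underside. Bays 80 mm long along x, centres at x = 0: end bay 50 mm wide at y = -58 mm (chuck), middle bay 50 mm at y = -8 (rubber), wide end bay 66 mm at y = +50 (pot). Origin: centre of the underside, on the table.
- tray2: Fixed grey kit tray with dark floor, two bays side by side along its y; x 90 (plus a lip each side), y 122 mm. Floor top 3 mm, rim 7 mm, 3 mm thick ridge between bays 6 mm above its underside. Bays 80 mm long along x, centres at x = 0: narrow bay 50 mm wide at y = -31 mm (sharpener), wide bay 62 mm at y = +25 (rubber block). Origin: centre of the underside, on the table.
- chuck: Red stepped holder barrel, thick at one end, with a light band; 14 x 58 x 14 mm, lies on its side with its length along its y axis; does not roll. Grasp across its x (14 mm). Origin: centre of its underside, z up.
- rubber: Plain round pinkish abrading rubber rod, 12 x 58 x 12 mm, lies on its side with its length along its y axis; does not roll. Grasp across its x (12 mm). Origin: centre of its underside, z up.
- parts_pot: Small round pot of spare clamp screws, white body 45 mm across and 30 mm high, with a green lid on top to 43 mm; stands upright. Grasp the white body, its middle 15 to 20 mm above its underside, at any yaw. Origin: centre of its underside, z up.
- sharpener: Metal pencil sharpener block with ribbed sides, 15 x 25 x 14 mm (12 mm to the flat top, a screw head above), length along its y axis. Grasp across its x (15 mm). Origin: centre of its underside, z up.
- sanding_block: Brown cork block wrapped in abrasive paper, 48 x 85 x 25 mm, length along its y axis; a bystander, to be left where it is. Origin: centre of its underside, z up.
- rubber_block: Small tan rubber block with a blue sleeve, 25 x 52 x 18 mm, length along its y axis. Grasp across its x (25 mm). Origin: centre of its underside, z up.
- tweezers: Steel tweezers, 18 x 120 x 8 mm, lying along their y axis; a bystander, to be left where they are. Origin: centre of its underside, z up.

How it is judged:
By the outcome, as a careful person would: the job done as asked, in the order asked, and still so for the second after the job is handed in, with the robot touching nothing.
It also fails if it takes over 120 s, if anything falls off the work surface, if the arm or the gripper's body presses on something with over 40 N, if the wrist force passes 120 N, or if a joint passes its speed limit or range.

ROBOT

A 6-joint arm with a two-finger parallel gripper is mounted at the origin on a cart in front of the work surface, level with it; the furniture and walls round the work are solid. World frame = base frame: x ahead of the robot, y to its left, z up, the work surface at z = 0. Lengths are in m, angles in rad, forces in N, time in s.
With the tool pointing down it reaches from about 0.35 to 0.925 m from the base axis. Payload 6.4 kg.
Tool frame: the origin (TCP) lies between the finger pads; the fingertips stand 19 mm ahead of it and the grasp point (between the pads) is the TCP; z points along the fingers, y is the direction in which the jaws open and shut (so a half turn about z gives the same grasp; the last joint's range is limited). The gripper opens to 85 mm and grips with 20 to 120 N. Pads are 22 mm wide; open, the fingers measure 114 mm over their backs; the gripper's body (76 mm by 85 mm) begins 54 mm behind the grasp point. The pads swing forward as they close: fully open they stand 13 mm farther back than shut.
Start: joints at [-1.506, 0.245, 1.558, -0, 1.339, -0.174], TCP at [0.154, -0.632, 0.25] pointing down, gripper open.
Joint ranges: [-3.13, 3.13], [-1.02, 2.26], [0.13, 2.54], [-0.95, 4.09], [0.21, 2.88], [-2.74, 2.74]. Speed limits (rad/s): [2.57, 2.57, 3.14, 3.14, 3.14, 3.14].

INTERFACE

Orientations are given as [roll, pitch, yaw] about the fixed x, y, z axes, in that order (R = Rz(yaw) Ry(pitch) Rx(roll)).
In Python, from station import sensors, eyes, ctrl gives the robot as it stands.
- The arm moves only by the shell command python3 -m crank 'ROWS'. ROWS is text: rows parted by semicolons, each of 7 numbers parted by spaces: the shift along the tool's x, y, z in m, then the turn, a rotation vector about the tool's x, y, z in rad, then the finger opening in m, from 0 to 0.0854. A call has 1 to 12 rows; each row shifts and turns the commanded pose from where the row before left it, along the tool's axes as they then stand; what a row does not reach is not made up. A row lasts 1/10 s, in which the tool goes at most 50 mm and 8.59 degrees, less where a joint would pass 70% of its speed; a pose out of reach is approached as far as the arm can. A call is refused whole if a number of a shift passes 0.05 or a number of a turn 0.15, either way. A call with a gripper value outside its range is refused whole. The fingers move at their own pace and stop on an object; the grip force is fixed at half the most. Time passes only in rows, so rows that do not move let the fingers close. It gives the time, the measured TCP pose, the force and the opening at its end, in the units of the state.
- sensors.get_obs(): the state, without advancing time (a new reading comes with each control period).
- eyes.capture(name): name is "scene" or "top" or "wrist"; returns the picture (400x640x3 uint8, red, green, blue); there is no depth.
- eyes.camera_info(name): a dict with "fx", "fy", "cx", "cy" (pixels), "origin" and "orientation" of the camera in the world; the wrist camera has in their place "tool_from_camera" (4x4, takes a point from camera to tool coordinates, whose origin is the TCP and whose axes are the flange's). Camera axes: x right, y down, z forward; pixel columns grow to the right and rows downward; lengths in m; the calibration is good to about 2 mm. A picture is of the moment at which its call begins: read the wrist's pose just before it. camera_info takes no time and is no camera call.
- ctrl.hand_in(): hands the job in, once; it reports no verdict.
The state is a dict: "time_s": time; "joint_positions": joint angles; "dq": joint speeds; "joint_efforts": joint torques, N m; "position": TCP position; "tool_rot": TCP orientation; "wrist_force": force on the tool from outside, world axes, zero at the start; "moment": the same for the moment, N m; "opening": finger opening in m.
Only numpy, scipy, OpenCV 4.12 (cv2) and the standard library are available. Lean on these libraries where they do the work, as an engineer would, in place of code of your own. Each camera call takes 0.05 s, during which the arm holds its last target. There are 200 camera calls.

## Working session

There is one attempt and no reset: what is moved stays moved. The work goes in short steps, Python scripts to look and compute and a shell command to move; the robot and the scene stay as the last step left them, time stands still between calls to the robot, and variables do not carry over. Pictures are saved under pics/ and viewed, about 12 in all and at most 16, crops included, and the job is handed in when it is done.

```bash
mkdir -p pics; ls
python3 - <<'E'
from station import sensors, eyes
import cv2
o=sensors.get_obs();print(o)
for n in("scene","top"):
    print(n,eyes.camera_info(n)); cv2.imwrite(f"pics/{n}1.png",eyes.capture(n)[:,:,::-1])
print(eyes.camera_info("wrist"))
E
```

```text
pics
{'time_s': 0.0, 'joint_positions': array([-1.50610054e+00,  2.45842977e-01,  1.55904091e+00, -1.71566265e-05,
        1.33867025e+00, -1.74114873e-01]), 'dq': array([-0.00062468,  0.00150126, -0.00049594, -0.00017458, -0.00018488,
        0.00014503]), 'joint_efforts': array([ 8.35875690e-04, -4.29494154e+01, -3.26135123e+01, -1.17275458e-04,
        5.17941327e-03, -9.25302885e-06]), 'position': array([ 0.15371357, -0.63102083,  0.24914733]), 'tool_rot': array([-3.13965793e+00, -3.23364919e-04,  2.38814312e-01]), 'wrist_force': array([-0.28440623, -0.0930593 ,  0.12006381]), 'moment': array([0.00471688, 0.0042963 , 0.00104627]), 'opening': 0.08534852474444919}
scene {'fx': 438.9615063855094, 'fy': 438.9615063855094, 'cx': 324.5522284657903, 'cy': 201.47517293206877, 'origin': array([ 0.1891828 , -1.03915605,  0.73576117]), 'orientation': array([-2.19922221, -0.01656939, -0.32863926])}
top {'fx': 491.55130471714045, 'fy': 491.55130471714045, 'cx': 324.9052335877124, 'cy': 199.76040205423158, 'origin': array([ 0.28210582, -0.14758744,  1.44349382]), 'orientation': array([-2.97203486e+00, -6.92446095e-04, -1.56938836e+00])}
{'fx': 285.1906013600983, 'fy': 285.1906013600983, 'cx': 320.48811075321345, 'cy': 199.53597755926967, 'tool_from_camera': array([[-9.93371235e-04, -9.61604348e-01, -2.74437772e-01,
         6.95288679e-02],
       [ 9.99998550e-01, -5.75672642e-04, -1.60255083e-03,
         3.57712959e-05],
       [ 1.38303353e-03, -2.74438966e-01,  9.61603526e-01,
        -1.21954725e-01],
       [ 0.00000000e+00,  0.00000000e+00,  0.00000000e+00,
         1.00000000e+00]])}
```

View pics/top1.png

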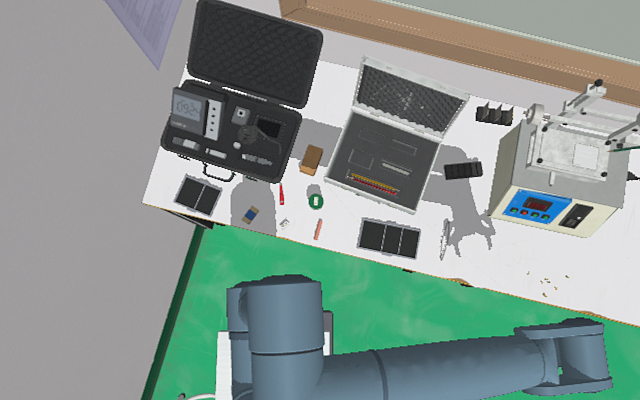

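View pics/scene1.png

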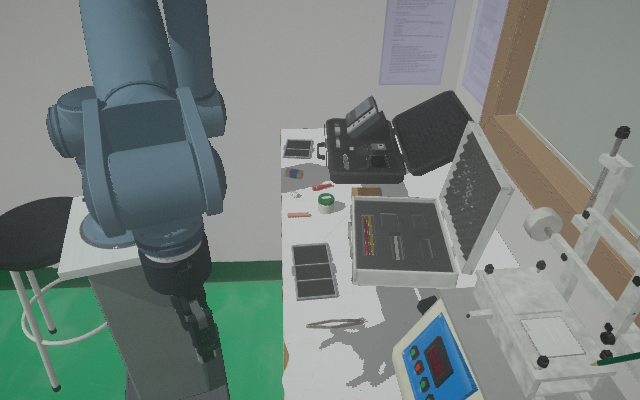

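Top view: image up is +x, image right is −y. tray2 is near (198,195), tray3 (389,238), rubber block (250,214), sharpener (284,223), chuck (282,194), pot (316,201), rubber (318,229), sanding block (311,159), tweezers (445,240). I'll enlarge this.

Run:
```python
import cv2
a=cv2.imread("pics/top1.png")
cv2.imwrite("pics/c1.png",cv2.resize(a[165:265,165:325],None,fx=5,fy=5,interpolation=cv2.INTER_CUBIC))
cv2.imwrite("pics/c2.png",cv2.resize(a[180:280,300:460],None,fx=5,fy=5,interpolation=cv2.INTER_CUBIC))
```

```text
(no output)
```

View pics/c1.png

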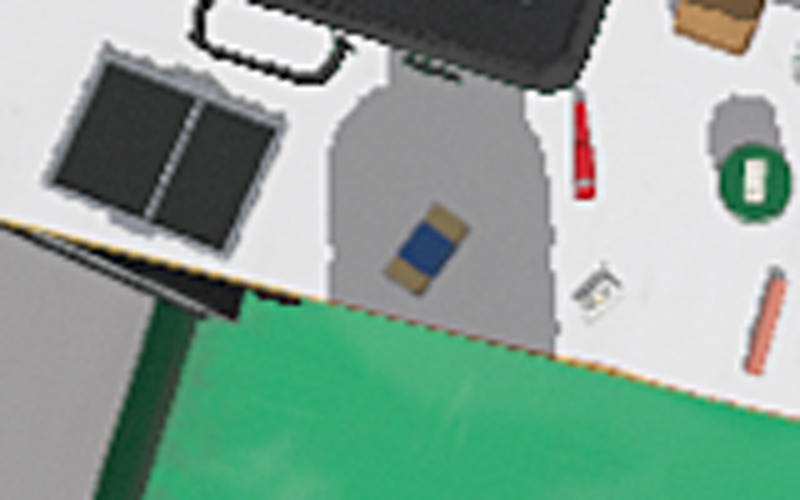

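View pics/c2.png

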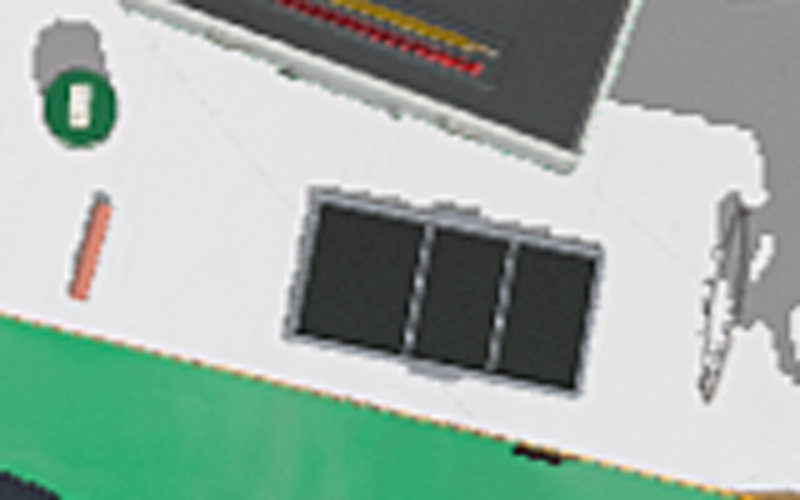

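```bash
cat > h.py <<'E'
import numpy as np
from scipy.spatial.transform import Rotation as R
from station import sensors, eyes
def ray(cam,uv,z,obs=None):
    i=eyes.camera_info(cam)
    d=np.array([(uv[0]-i['cx'])/i['fx'],(uv[1]-i['cy'])/i['fy'],1])
    if cam=='wrist':
        T=i['tool_from_camera']; Rt=R.from_euler('xyz',obs['tool_rot']).as_matrix()
        o=Rt@T[:3,3]+obs['position']; d=Rt@T[:3,:3]@d
    else: o=np.array(i['origin']); d=R.from_euler('xyz',i['orientation']).as_matrix()@d
    return o+d*(z-o[2])/d[2]
def plan(x,y,z,yaw):
    """shift in tool axes & turn about tool z to reach tool-down pose; yaw = direction of tool y axis (jaws), mod pi"""
    o=sensors.get_obs(); Rt=R.from_euler('xyz',o['tool_rot'])
    ty=Rt.as_matrix()[:,1]; cur=np.arctan2(ty[1],ty[0])
    d=(yaw-cur+np.pi/2)%np.pi-np.pi/2
    v=Rt.inv().apply(np.array([x,y,z])-o['position'])
    # tilt to remove: rotation in tool frame taking tool z to world -z
    tz=Rt.inv().apply([0,0,-1.]); tilt=np.cross([0,0,1],tz)
    print('t',round(o['time_s'],2),'pos',o['position'].round(4),'shift',v.round(4),'turn about tool z',round(-d,3),'or',round(-(d-np.sign(d)*np.pi),3),'tilt fix',tilt.round(4),'q6',o['joint_positions'][5].round(2),'open',round(o['opening'],4))
E
python3 - <<'E'
from h import *
def g(x,y,z,c): 
    ox,oy=(165,165) if c==1 else (300,180)
    return ray('top',(ox+(x+.5)/5-.5,oy+(y+.5)/5-.5),z)
for n,c,P in (('tray2',1,[(107,47),(285,122),(232,255),(45,183)]),('tray3',2,[(312,190),(602,248),(580,395),(288,335)])):
    q=np.array([g(*p,.007,c) for p in P])[:,:2]
    yv=(q[0]-q[1]+q[3]-q[2])/2; xv=(q[0]-q[3]+q[1]-q[2])/2
    print(n,q.mean(0).round(4),'len y',np.linalg.norm(yv),'x',np.linalg.norm(xv),'yaw from y',np.degrees(np.arctan2(-yv[0],yv[1])),'from x',np.degrees(np.arctan2(xv[1],xv[0])))
print('pot',g(756,183,.043,1),g(80,108,.043,2))
for n,c,a,b,z in (('rubber',1,(777,270),(754,375),.008),('rubber',2,(101,197),(78,300),.008),('chuck',1,(580,92),(585,198),.01),('sharp',1,(580,305),(612,280),.012),('block',1,(452,212),(402,288),.018)):
    p=g(*a,z,c);q=g(*b,z,c);print(n,((p+q)/2).round(4),np.linalg.norm(p-q).round(4),'dir deg',np.degrees(np.arctan2(*(p-q)[1::-1])).round(1))
E
```

```text
tray2 [0.5422 0.2285] len y 0.11886658803731533 x 0.0867622052590102 yaw from y -21.830007950101436 from x -20.57523111734788
tray3 [ 0.415  -0.3349] len y 0.17304972824345735 x 0.0869144088030844 yaw from y -11.438363821725552 from x -10.084598602714516
pot [ 0.51761401 -0.12191968  0.043     ] [ 0.51761313 -0.12134186  0.043     ]
rubber [ 0.4406 -0.1273  0.008 ] 0.0633 dir deg -12.1
rubber [ 0.4401 -0.1267  0.008 ] 0.0621 dir deg -12.3
chuck [ 0.546  -0.0183  0.01  ] 0.064 dir deg 3.6
sharp [ 0.4576 -0.0279  0.012 ] 0.0237 dir deg 128.6
block [0.4818 0.0709 0.018 ] 0.053 dir deg -32.0
```

```bash
python3 -c "
from h import *
plan(.4976,-.10,.25,np.pi/2)"
```

```text
t 0.1 pos [ 0.1537 -0.6311  0.2493] shift [ 4.597e-01 -4.347e-01  2.000e-04] turn about tool z 0.239 or -2.903 tilt fix [-0.0017 -0.0003  0.    ] q6 -0.17 open 0.0852
```

```bash
python3 -m crank '0.0345 -0.0325 0 0 0 0 0.085;0.0345 -0.0325 0 0 0 0 0.085;0.0345 -0.0325 0 0 0 0 0.085;0.0345 -0.0325 0 0 0 0 0.085;0.0345 -0.0325 0 0 0 0 0.085;0.0345 -0.0325 0 0 0 0 0.085;0.0345 -0.0325 0 0 0 0 0.085;0.0345 -0.0325 0 0 0 0 0.085;0.0345 -0.0325 0 0 0 0 0.085;0.0345 -0.0325 0 0 0 0 0.085;0.0345 -0.0325 0 0 0 0 0.085;0.0345 -0.0325 0 0 0 0 0.085' && python3 -m crank '0.023 -0.0217 0 0 0 0 0.085;0.023 -0.0217 0 0 0 0 0.085;0 0 0 0 0 0.12 0.06;0 0 0 0 0 0.119 0.06;0 0 0 0 0 0 0.06;0 0 0 0 0 0 0.06'
python3 - <<'E'
from h import *
import cv2
plan(.4976,-.10,.25,np.pi/2)
o=sensors.get_obs();np.save('o1.npy',o,allow_pickle=True)
cv2.imwrite('pics/w1.png',cv2.cvtColor(eyes.capture('wrist'),cv2.COLOR_RGB2BGR))
E
```

```text
time_s: 1.3
position: [0.4643, -0.1527, 0.2501]
tool_rot: [-3.142, 0.0, 0.239]
wrist_force: [0.8, -1.4, 0.5]
opening: 0.0851
time_s: 1.9
position: [0.498, -0.1016, 0.25]
tool_rot: [-3.141, 0.001, 0.002]
wrist_force: [0.3, -0.5, 0.2]
opening: 0.0598
t 1.9 pos [ 0.498  -0.1016  0.25  ] shift [-0.0004 -0.0016 -0.    ] turn about tool z 0.002 or -3.139 tilt fix [-0.0002  0.0005  0.    ] q6 1.14 open 0.0598
```

View pics/w1.png

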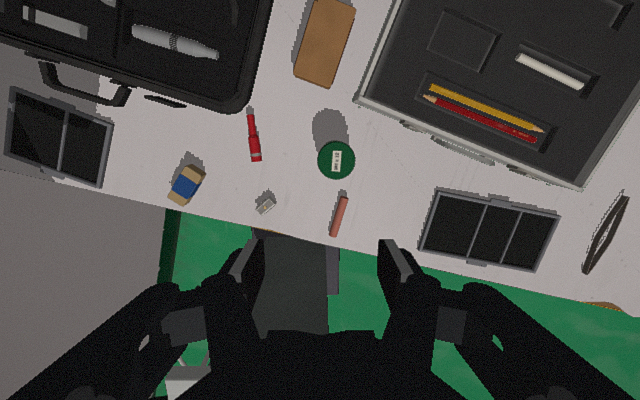

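Run:
```python
import cv2,numpy as np
a=cv2.imread("pics/w1.png")
r=lambda c,s:cv2.resize(c,None,fx=s,fy=s,interpolation=cv2.INTER_CUBIC)
cv2.imwrite("pics/w1a.png",r(a[100:240,150:360],3.75) if 0 else cv2.resize(a[95:245,155:365],None,fx=3.8,fy=3.8,interpolation=cv2.INTER_CUBIC))
t=np.zeros((600,800,3),np.uint8)
A=r(a[80:195,0:125],3); B=r(a[180:280,405:565],3)
t[:345,:375]=A; t[300:600,320:800]=B
cv2.imwrite("pics/w1b.png",t)
```

```text
(no output)
```

View pics/w1a.png

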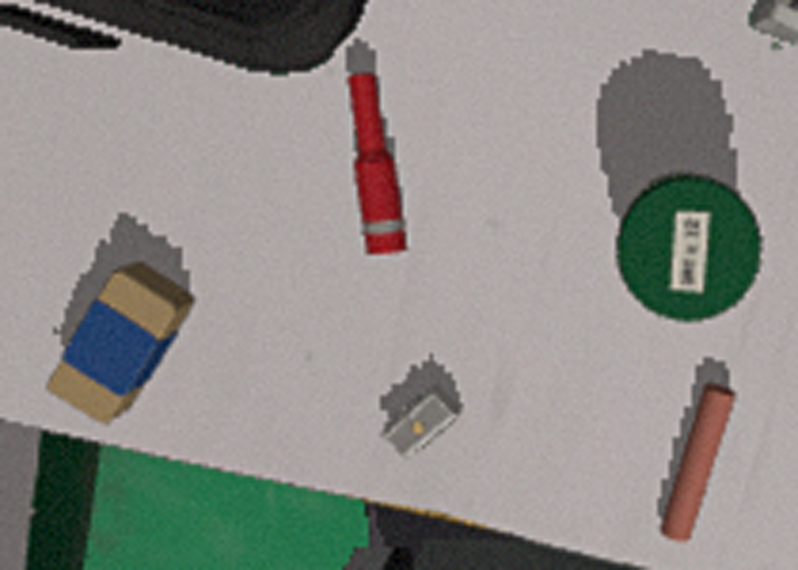

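View pics/w1b.png

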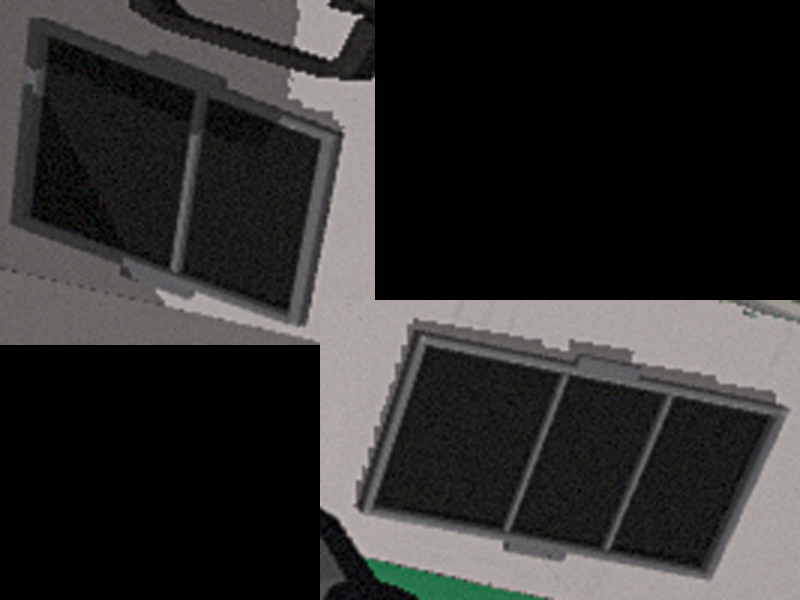

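Run:
```python
from h import *
o=np.load('o1.npy',allow_pickle=True).item()
W=lambda p,s,off,z:ray('wrist',(off[0]+(p[0]+.5)/s-.5,off[1]+(p[1]+.5)/s-.5),z,o)
for n,P,off in (('tray2',[(33,18),(342,130),(300,324),(12,222)],(0,80)),('tray3',[(98,32),(466,108),(390,277),(42,210)],(405,180))):
    q=np.array([W(p,3,off,.007) for p in P])[:,:2]
    yv=(q[0]-q[1]+q[3]-q[2])/2; xv=(q[0]-q[3]+q[1]-q[2])/2
    print(n,q.mean(0).round(4),'len y',np.linalg.norm(yv),'x',np.linalg.norm(xv),'yaw from y',np.degrees(np.arctan2(-yv[0],yv[1])),'from x',np.degrees(np.arctan2(xv[1],xv[0])))
f=lambda a,z:W(a,3.8,(155,95),z)
print('pot',f((690,248),.043))
for n,a,b,z in (('rubber',(718,388),(676,540),.008),('chuck',(362,75),(387,252),.008),('sharp',(393,446),(447,402),.012)):
    p=f(a,z);q=f(b,z);print(n,((p+q)/2).round(4),np.linalg.norm(p-q).round(4),'dir deg',np.degrees(np.arctan2(*(p-q)[1::-1])).round(1))
print('sharp',f((421,425),.012))
```

```text
tray2 [0.5419 0.2292] len y 0.12200445609516898 x 0.08839182938436543 yaw from y -20.985271634252666 from x -22.579230964267374
tray3 [ 0.4157 -0.3317] len y 0.17314434114141586 x 0.08710674517657371 yaw from y -11.62389463100068 from x -10.865817707524169
pot [ 0.5210111  -0.11925726  0.043     ]
rubber [ 0.4387 -0.1247  0.008 ] 0.0589 dir deg -13.7
chuck [ 0.5431 -0.017   0.008 ] 0.0572 dir deg 4.6
sharp [ 0.4552 -0.0279  0.012 ] 0.0254 dir deg 129.3
sharp [ 0.45488216 -0.02832784  0.012     ]
```

```bash
python3 -m crank '0.0215 0.019 0.03 0 0 0 0.062;0 0 0.045 0 0 0 0.062;0 0 0.045 0 0 0 0.062;0 0 0.045 0 0 0 0.062;0 0 0.03 0 0 0 0.062;0 0 0.02 0 0 0 0.062;0 0 0.014 0 0 0 0.062;0 0 0 0 0 0 0.062' ; python3 -c "
from h import *
plan(.5195,-.1205,.021,np.pi/2)"; python3 -m crank '0 0 0 0 0 0 0.03;0 0 0 0 0 0 0.03;0 0 0 0 0 0 0.03;0 0 0 0 0 0 0.03;0 0 0 0 0 0 0.03;0 0 0 0 0 0 0.03'
```

```text
time_s: 2.75
position: [0.5184, -0.1203, 0.0196]
tool_rot: [-3.14, 0.003, 0.0]
wrist_force: [0.1, -0.5, -0.7]
opening: 0.0622
t 2.75 pos [ 0.5184 -0.1203  0.0196] shift [ 0.0011  0.0002 -0.0014] turn about tool z 0.0 or -3.141 tilt fix [-0.0016  0.0034  0.    ] q6 1.13 open 0.0622
time_s: 3.35
position: [0.5209, -0.1212, 0.0228]
tool_rot: [3.14, -0.002, -0.0]
wrist_force: [-0.7, -0.0, 5.9]
opening: 0.0432
```

```bash
python3 -m crank '0 0 -0.03 0 0 0 0.03;0 0 -0.04 0 0 0 0.03;0 0 0 0 0 0 0.03' ; python3 -c "
from h import *
plan(.4252,-.284,.025,-.195)"
```

```text
time_s: 3.65
position: [0.5232, -0.1222, 0.0968]
tool_rot: [3.137, -0.01, 0.0]
wrist_force: [1.3, -1.0, 0.2]
opening: 0.043
t 3.65 pos [ 0.5232 -0.1222  0.0968] shift [-0.0987  0.1615  0.0716] turn about tool z -1.376 or 1.766 tilt fix [ 0.0045 -0.0097  0.    ] q6 1.13 open 0.043
```

```bash
python3 -m crank '-0.0243 0.0405 0 0 0 0 0.03;-0.0243 0.0405 0 0 0 0 0.03;-0.0243 0.0405 0 0 0 0 0.03;-0.0243 0.0405 0 0 0 0 0.03;0 0 0 0 0 -0.14 0.03;0 0 0 0 0 -0.14 0.03;0 0 0 0 0 -0.14 0.03;0 0 0 0 0 -0.14 0.03;0 0 0 0 0 -0.14 0.03;0 0 0 0 0 -0.14 0.03;0 0 0 0 0 -0.14 0.03;0 0 0 0 0 -0.14 0.03' ; python3 -m crank '0 0 0 0 0 -0.14 0.03;0 0 0 0 0 -0.115 0.03;0 0 0 0 0 0 0.03;0 0 0 0 0 0 0.03;0 0 0 0 0 0 0.03';python3 - <<'E'
from h import *
import cv2
plan(.4252,-.284,.025,-.195)
o=sensors.get_obs();np.save('o2.npy',o,allow_pickle=True)
cv2.imwrite('pics/w2.png',cv2.cvtColor(eyes.capture('wrist'),cv2.COLOR_RGB2BGR))
E
```

```text
time_s: 4.85
position: [0.4221, -0.2823, 0.0907]
tool_rot: [-3.141, -0.0, 1.126]
wrist_force: [-1.5, 0.5, -0.5]
opening: 0.0431
time_s: 5.35
position: [0.4223, -0.2825, 0.0911]
tool_rot: [-3.141, -0.0, 1.373]
wrist_force: [0.4, -0.7, -1.0]
opening: 0.0433
t 5.35 pos [ 0.4223 -0.2825  0.0911] shift [-0.0009  0.0031  0.0661] turn about tool z -0.003 or 3.139 tilt fix [-0.0003 -0.0002  0.    ] q6 -0.62 open 0.0433
```

View pics/w2.png

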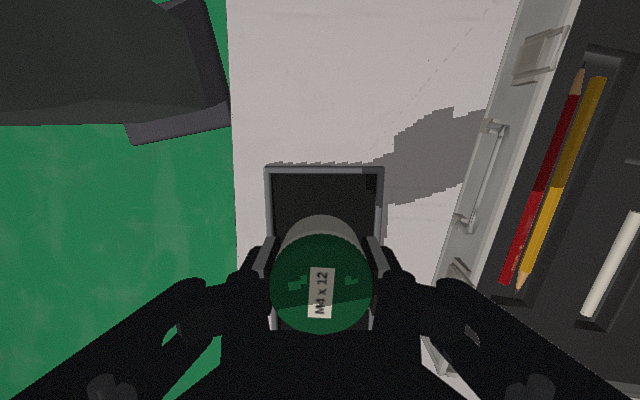

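Held pot is over the wide bay; the +y end rim has its outer corners at about (265,167) and (385,167), and tray edges parallel the image. Checking the position.

Run:
```python
from h import *
o=np.load('o2.npy',allow_pickle=True).item()
a=ray('wrist',(265,166.5),.007,o)[:2];b=ray('wrist',(385,166.5),.007,o)[:2]
d=b-a; th=np.arctan2(d[1],d[0]); print(a,b,np.linalg.norm(d),np.degrees(th))
th=-.195;xh=np.array([np.cos(th),np.sin(th)]);yh=np.array([-xh[1],xh[0]])
m=(a+b)/2; print('tray',m-.088*yh,'pot bay',m-.038*yh)
```

```text
[ 0.38961259 -0.23919458] [ 0.47515035 -0.25639244] 0.08724949860776185 -11.368082677252316
tray [ 0.41533002 -0.3341257 ] pot bay [ 0.42501834 -0.28507332]
```

```bash
python3 -m crank '-0.0017 0.003 0 0 0 0 0.03;0 0 0.03 0 0 0 0.03;0 0 0.02 0 0 0 0.03;0 0 0.01 0 0 0 0.03;0 0 0.003 0 0 0 0.03;0 0 0 0 0 0 0.03;0 0 0 0 0 0 0.03' ;python3 -c "
from h import *
plan(.4251,-.2848,.025,-.195)"
```

```text
time_s: 6.1
position: [0.4257, -0.2855, 0.0293]
tool_rot: [3.14, 0.001, 1.375]
wrist_force: [0.1, 0.6, 0.0]
opening: 0.0431
t 6.1 pos [ 0.4257 -0.2855  0.0293] shift [ 0.0006 -0.0008  0.0043] turn about tool z -0.001 or 3.141 tilt fix [ 0.0016  0.0011 -0.    ] q6 -0.62 open 0.0431
```

```bash
python3 -m crank '0.0005 -0.0007 0.0015 0 0 0 0.03;0 0 0.0015 0 0 0 0.03;0 0 0 0 0 0 0.03' ; python3 -m crank '0 0 0.001 0 0 0 0.03;0 0 0 0 0 0 0.03;0 0 0 0 0 0 0.03'
```

```text
time_s: 6.4
position: [0.4248, -0.2846, 0.0258]
tool_rot: [3.141, 0.001, 1.375]
wrist_force: [0.4, 1.3, 2.4]
opening: 0.0437
time_s: 6.7
position: [0.4249, -0.2847, 0.0257]
tool_rot: [3.142, 0.0, 1.375]
wrist_force: [-3.6, 3.3, 12.3]
opening: 0.0432
```

```bash
python3 -m crank '0 0 0 0 0 0 0.054;0 0 0 0 0 0 0.054;0 0 0 0 0 0 0.054;0 0 -0.01 0 0 0 0.054;0 0 -0.02 0 0 0 0.054;0 0 -0.04 0 0 0 0.054;0 0 -0.045 0 0 0 0.05;0 0 0 0 0 0 0.05' ; python3 -c "
from h import *
plan(.4390,-.1258,.1,np.pi/2-.225)"
```

```text
time_s: 7.5
position: [0.4277, -0.2874, 0.1467]
tool_rot: [3.13, 0.008, 1.375]
wrist_force: [-0.1, -0.4, 1.1]
opening: 0.0499
t 7.5 pos [ 0.4277 -0.2874  0.1467] shift [ 0.1611 -0.0208  0.0452] turn about tool z -1.542 or 1.6 tilt fix [ 0.0111  0.0078 -0.    ] q6 -0.62 open 0.0499
```

```bash
python3 -m crank '0.04 -0.0055 0 0 0 0 0.04;0.04 -0.0055 0 0 0 0 0.04;0.04 -0.0055 0 0 0 0 0.04;0.04 -0.0055 0 0 0 0 0.04;0 0 0 0 0 0.145 0.04;0 0 0 0 0 0.145 0.04;0 0 0 0 0 0.145 0.04;0 0 0 0 0 0.145 0.04;0 0 0 0 0 0.145 0.04;0 0 0 0 0 0.145 0.04;0 0 0 0 0 0.145 0.04;0 0 0 0 0 0.145 0.04' ; python3 -m crank '0 0 0 0 0 0.145 0.035;0 0 0 0 0 0.145 0.035;0 0 0 0 0 0.145 0.035;0 0 0 0 0 0 0.035;0 0 0 0 0 0 0.035;0 0 0 0 0 0 0.035';python3 - <<'E'
from h import *
import cv2
plan(.4393,-.1258,.021,np.pi/2-.232)
o=sensors.get_obs();np.save('o3.npy',o,allow_pickle=True)
cv2.imwrite('pics/w3.png',cv2.cvtColor(eyes.capture('wrist'),cv2.COLOR_RGB2BGR))
E
```

```text
time_s: 8.7
position: [0.4339, -0.1229, 0.1392]
tool_rot: [-3.141, 0.0, 0.209]
wrist_force: [-0.4, 0.2, -0.6]
opening: 0.0403
time_s: 9.3
position: [0.434, -0.123, 0.1393]
tool_rot: [-3.142, 0.0, -0.218]
wrist_force: [-0.2, -0.4, 0.2]
opening: 0.0349
t 9.3 pos [ 0.434  -0.123   0.1393] shift [0.0058 0.0016 0.1183] turn about tool z 0.014 or -3.128 tilt fix [-0.      0.0001  0.    ] q6 1.26 open 0.0349
```

View pics/w3.png

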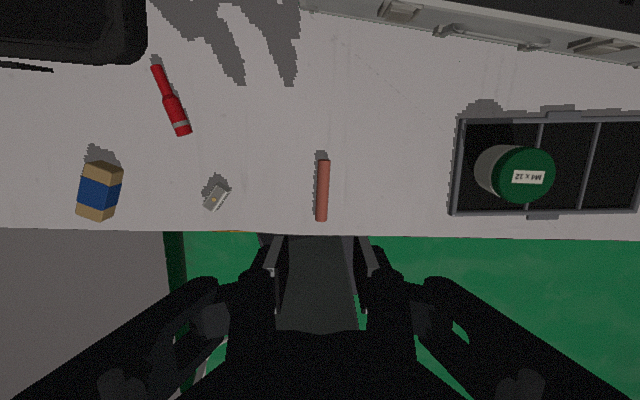

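The pot stands in the wide bay. Rubber spans (323,160)–(321,220), chuck (156,66)–(184,134), sharpener ~(215,196), rubber block ~(98,192).

Run:
```python
from h import *
o=np.load('o3.npy',allow_pickle=True).item()
for n,a,b,z in (('rubber',(323.5,160.5),(321,221),.008),('chuck',(156,66),(184,135),.008),('block',(104,161),(88,215),.018)):
    p=ray('wrist',a,z,o);q=ray('wrist',b,z,o);print(n,((p+q)/2).round(4),np.linalg.norm(p-q).round(4),'dir deg',np.degrees(np.arctan2(*(p-q)[1::-1])).round(1))
print(ray('wrist',(214.5,196),.012,o))
plan(.4393,-.1258,.021,np.pi/2-.232)
```

```text
rubber [ 0.4382 -0.1252  0.008 ] 0.0572 dir deg -14.8
chuck [ 0.5423 -0.0175  0.008 ] 0.0571 dir deg 3.3
block [0.4865 0.0678 0.018 ] 0.0547 dir deg -39.4
[ 0.45646292 -0.02928288  0.012     ]
t 9.35 pos [ 0.434  -0.123   0.1393] shift [0.0057 0.0016 0.1183] turn about tool z 0.013 or -3.128 tilt fix [-0. -0.  0.] q6 1.26 open 0.0352
```

```bash
python3 -m crank '0.005 0.001 0 0 0 0.024 0.035;0 0 0.04 0 0 0 0.035;0 0 0.04 0 0 0 0.035;0 0 0.025 0 0 0 0.035;0 0 0.012 0 0 0 0.035;0 0 0 0 0 0 0.035;0 0 0 0 0 0 0.035' ; python3 -m crank '0 0 0 0 0 0 0.0;0 0 0 0 0 0 0.0;0 0 0 0 0 0 0.0;0 0 0 0 0 0 0.0;0 0 0 0 0 0 0;0 0 0 0 0 0 0'
```

```text
time_s: 10.05
position: [0.4397, -0.1256, 0.0233]
tool_rot: [3.141, -0.002, -0.244]
wrist_force: [-1.3, -0.1, 1.4]
opening: 0.0352
time_s: 10.65
position: [0.44, -0.1258, 0.024]
tool_rot: [3.141, -0.003, -0.244]
wrist_force: [-0.8, -0.0, 6.8]
opening: 0.0091
```

```bash
python3 -m crank '0 0 -0.02 0 0 0 0;0 0 -0.04 0 0 0 0;0 0 -0.04 0 0 0 0;0 0 0 0 0 0 0;0 0 0 0 0 0 0' ; python3 -c "
from h import *
plan(.415,-.3416,.12,np.pi/2-.196)"
```

```text
time_s: 11.15
position: [0.4395, -0.1255, 0.1238]
tool_rot: [3.141, -0.004, -0.244]
wrist_force: [0.0, 0.7, -0.7]
opening: 0.0089
t 11.15 pos [ 0.4395 -0.1255  0.1238] shift [0.0284 0.2156 0.0041] turn about tool z -0.048 or 3.093 tilt fix [ 0.001  -0.0036  0.    ] q6 1.29 open 0.0089
```

```bash
python3 -m crank '0.0057 0.0431 0 0 0 0 0;0.0057 0.0431 0 0 0 0 0;0.0057 0.0431 0 0 0 0 0;0.0057 0.0431 0 0 0 0 0;0.0057 0.0431 0 0 0 0 0;0 0 0 0 0 -0.048 0;0 0 0 0 0 0 0;0 0 0 0 0 0 0;0 0 0 0 0 0 0'
python3 - <<'E'
from h import *
import cv2
plan(.415,-.3416,.027,np.pi/2-.196)
o=sensors.get_obs();np.save('o4.npy',o,allow_pickle=True)
cv2.imwrite('pics/w4.png',cv2.cvtColor(eyes.capture('wrist'),cv2.COLOR_RGB2BGR))
E
```

```text
time_s: 12.05
position: [0.4141, -0.3398, 0.1214]
tool_rot: [-3.14, 0.001, -0.196]
wrist_force: [0.2, 0.9, 0.7]
opening: 0.0092
t 12.05 pos [ 0.4141 -0.3398  0.1214] shift [0.0014 0.0017 0.0944] turn about tool z 0.0 or -3.141 tilt fix [-0.0012  0.0013  0.    ] q6 0.87 open 0.0092
```

View pics/w4.png

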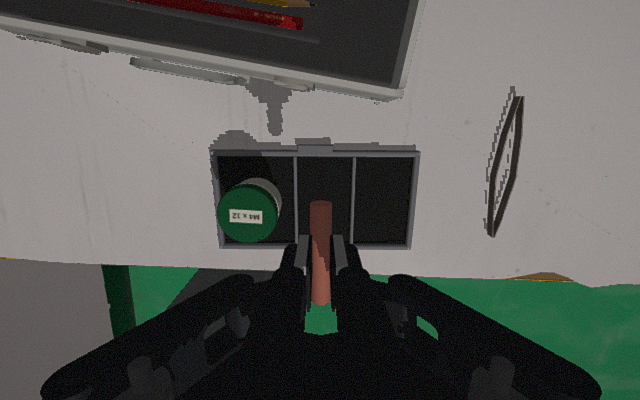

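Run:
```python
from h import *
o=np.load('o4.npy',allow_pickle=True).item()
p=ray('wrist',(320.5,202),.107,o);q=ray('wrist',(320.5,303),.107,o)
print((p+q)/2,np.linalg.norm(p-q),np.degrees(np.arctan2(*(p-q)[1::-1])))
P=[ray('wrist',u,.007,o)[:2] for u in((210,152),(419,152),(411,249),(220,248))];print(np.mean(P,0))
```

```text
[ 0.41410681 -0.3396506   0.107     ] 0.05848170958610372 -11.268468451728598
[ 0.41411989 -0.33452741]
```

```bash
python3 -m crank '-0.0002 0.0022 0 0 0 0 0;0 0 0.04 0 0 0 0;0 0 0.035 0 0 0 0;0 0 0.013 0 0 0 0;0 0 0.004 0 0 0 0;0 0 0 0 0 0 0;0 0 0 0 0 0 0' ; python3 -m crank '0 0 0.0015 0 0 0 0;0 0 0 0 0 0 0;0 0 0 0 0 0 0'
```

```text
time_s: 12.8
position: [0.4146, -0.3444, 0.0321]
tool_rot: [3.139, -0.002, -0.196]
wrist_force: [-0.1, -0.2, -0.7]
opening: 0.0094
time_s: 13.1
position: [0.4139, -0.3435, 0.0294]
tool_rot: [3.141, -0.001, -0.196]
wrist_force: [0.3, -0.8, -0.3]
opening: 0.0094
```

```bash
python3 -m crank '0 -0.0012 0.0012 0 0 0 0;0 0 0.0008 0 0 0 0;0 0 0 0 0 0 0;0 0 0 0 0 0 0'; python3 -m crank '0 0 0.001 0 0 0 0;0 0 0 0 0 0 0;0 0 0 0 0 0 0'
```

```text
time_s: 13.5
position: [0.4139, -0.342, 0.027]
tool_rot: [-3.141, 0.0, -0.196]
wrist_force: [-0.8, 2.4, 4.5]
opening: 0.0094
time_s: 13.8
position: [0.4139, -0.342, 0.027]
tool_rot: [-3.141, 0.001, -0.196]
wrist_force: [-3.8, 4.7, 13.2]
opening: 0.0096
```

```bash
python3 -m crank '0 0 0 0 0 0 0.024;0 0 0 0 0 0 0.024;0 0 0 0 0 0 0.024;0 0 -0.01 0 0 0 0.024;0 0 -0.03 0 0 0 0.024;0 0 -0.045 0 0 0 0.03;0 0 -0.035 0 0 0 0.04;0 0 0 0 0 0 0.04' ; python3 -c "
from h import *
plan(.5345,-.018,.15,np.pi/2+.066)"
```

```text
time_s: 14.6
position: [0.4164, -0.3451, 0.1525]
tool_rot: [3.134, -0.009, -0.196]
wrist_force: [-0.1, -0.7, 0.0]
opening: 0.0401
t 14.6 pos [ 0.4164 -0.3451  0.1525] shift [ 5.210e-02 -3.438e-01  3.000e-04] turn about tool z -0.262 or 2.88 tilt fix [ 0.0079 -0.0093  0.    ] q6 0.87 open 0.0401
```

```bash
python3 -m crank '0.0065 -0.0429 0 0 0 0 0.035;0.0065 -0.0429 0 0 0 0 0.035;0.0065 -0.0429 0 0 0 0 0.035;0.0065 -0.0429 0 0 0 0 0.035;0.0065 -0.0429 0 0 0 0 0.035;0.0065 -0.0429 0 0 0 0 0.035;0.0065 -0.0429 0 0 0 0 0.035;0.0065 -0.0429 0 0 0 0 0.035;0 0 0 0 0 -0.131 0.035;0 0 0 0 0 -0.131 0.035;0 0 0 0 0 0 0.035;0 0 0 0 0 0 0.035'
python3 - <<'E'
from h import *
import cv2
plan(.5345,-.018,.025,np.pi/2+.066)
o=sensors.get_obs();np.save('o5.npy',o,allow_pickle=True)
cv2.imwrite('pics/w5.png',cv2.cvtColor(eyes.capture('wrist'),cv2.COLOR_RGB2BGR))
E
```

```text
time_s: 15.8
position: [0.5315, -0.0156, 0.1455]
tool_rot: [-3.141, 0.0, 0.063]
wrist_force: [0.0, 0.4, 0.4]
opening: 0.0349
t 15.8 pos [ 0.5315 -0.0156  0.1455] shift [0.0029 0.0026 0.1205] turn about tool z -0.003 or 3.138 tilt fix [-0.0002  0.0005  0.    ] q6 1.27 open 0.0349
```

View pics/w5.png

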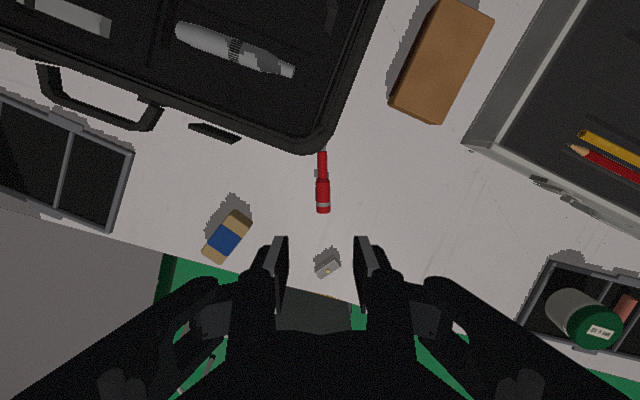

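Chuck spans (322,151)–(323,213), with the thin end almost at the case corner (~(318,152)). Sharpener is at (327,265), block top around (226,238).

Run:
```python
from h import *
o=np.load('o5.npy',allow_pickle=True).item()
f=lambda *u,z:ray('wrist',u,z,o)
for n,a,b,z in (('chuck',(322,151),(323,213),.008),('block',(236,215),(211,258),.018)):
    p=f(*a,z=z);q=f(*b,z=z);print(n,((p+q)/2).round(4),np.linalg.norm(p-q).round(4),'dir deg',np.degrees(np.arctan2(*(p-q)[1::-1])).round(1))
print('step',f(322.5,180,z=.008),'sharp',f(327,265,z=.012))
for z in (0,.04,.07):print('case corner',f(318,152,z=z), f(270,142,z=z))
print('tray2 corner',f(134,150,z=.007),f(113,234,z=.007))
```

```text
chuck [ 0.543  -0.0164  0.008 ] 0.059 dir deg 4.6
block [0.4872 0.0742 0.018 ] 0.052 dir deg -28.7
step [ 0.54579481 -0.01619547  0.008     ] sharp [ 0.46063696 -0.02611306  0.012     ]
case corner [ 0.5703722  -0.01046838  0.        ] [0.57676776 0.03426828 0.        ]
case corner [ 0.57495184 -0.01059497  0.04      ] [0.58039086 0.02745072 0.04      ]
case corner [ 0.57838657 -0.01068991  0.07      ] [0.58310818 0.02233755 0.07      ]
tray2 corner [0.56263174 0.15597228 0.007     ] [0.47859041 0.1863109  0.007     ]
```

```bash
python3 -m crank '-0.0035 0.0018 0 0 0 -0.012 0.035;0 0 0.04 0 0 0 0.035;0 0 0.04 0 0 0 0.035;0 0 0.025 0 0 0 0.035;0 0 0.0165 0 0 0 0.035;0 0 0 0 0 0 0.035;0 0 0 0 0 0 0.035' ; python3 -m crank '0 0 0 0 0 0 0.0;0 0 0 0 0 0 0.0;0 0 0 0 0 0 0.0;0 0 0 0 0 0 0.0;0 0 0 0 0 0 0;0 0 0 0 0 0 0'
```

```text
time_s: 16.55
position: [0.5285, -0.018, 0.0247]
tool_rot: [3.142, -0.0, 0.077]
wrist_force: [-0.4, -0.3, 0.0]
opening: 0.0354
time_s: 17.15
position: [0.5296, -0.018, 0.026]
tool_rot: [3.141, -0.002, 0.078]
wrist_force: [-1.5, 0.8, 6.5]
opening: 0.0112
```

```bash
python3 -m crank '0 0 -0.02 0 0 0 0;0 0 -0.04 0 0 0 0;0 0 -0.045 0 0 0 0;0 0 0 0 0 0 0;0 0 0 0 0 0 0' ; python3 -c "
from h import *
plan(.390,-.386,.13,np.pi/2-.196)"
```

```text
time_s: 17.65
position: [0.5294, -0.0178, 0.131]
tool_rot: [3.14, -0.004, 0.078]
wrist_force: [-0.3, -1.1, -0.7]
opening: 0.0115
t 17.65 pos [ 0.5294 -0.0178  0.131 ] shift [-0.1676  0.3563  0.0008] turn about tool z 0.274 or -2.868 tilt fix [ 0.0012 -0.0036  0.    ] q6 1.25 open 0.0115
```

```bash
python3 -m crank '-0.0186 0.0397 0 0 0 0 0;-0.0186 0.0397 0 0 0 0 0;-0.0186 0.0397 0 0 0 0 0;-0.0186 0.0397 0 0 0 0 0;-0.0186 0.0397 0 0 0 0 0;-0.0186 0.0397 0 0 0 0 0;-0.0186 0.0397 0 0 0 0 0;-0.0186 0.0397 0 0 0 0 0;-0.0186 0.0397 0 0 0 0 0;0 0 0 0 0 0.137 0;0 0 0 0 0 0.137 0;0 0 0 0 0 0 0' ; python3 -m crank '0 0 0 0 0 0 0;0 0 0 0 0 0 0';python3 - <<'E'
from h import *
import cv2
plan(.3905,-.388,.03,np.pi/2-.196)
o=sensors.get_obs();np.save('o6.npy',o,allow_pickle=True)
cv2.imwrite('pics/w6.png',cv2.cvtColor(eyes.capture('wrist'),cv2.COLOR_RGB2BGR))
E
```

```text
time_s: 18.85
position: [0.3883, -0.3862, 0.1273]
tool_rot: [-3.139, 0.002, -0.197]
wrist_force: [0.5, -0.4, 0.1]
opening: 0.0116
time_s: 19.05
position: [0.3892, -0.3862, 0.1286]
tool_rot: [-3.141, 0.001, -0.194]
wrist_force: [-0.7, 0.6, 0.1]
opening: 0.0114
t 19.05 pos [ 0.3892 -0.3862  0.1286] shift [0.0017 0.0016 0.0986] turn about tool z 0.002 or -3.139 tilt fix [-0.0009  0.0009  0.    ] q6 0.78 open 0.0114
```

View pics/w6.png

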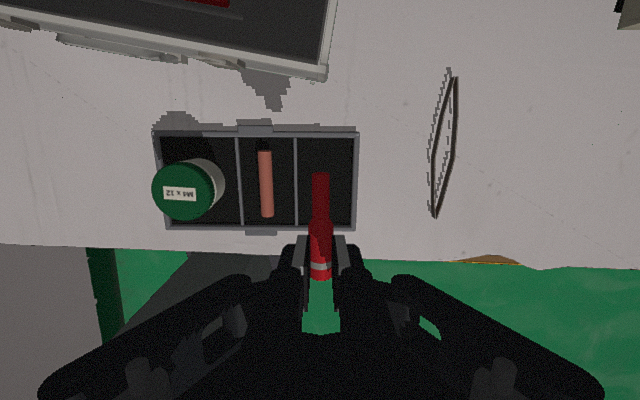

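Run:
```python
from h import *
o=np.load('o6.npy',allow_pickle=True).item()
p=ray('wrist',(320.5,173),.110,o);q=ray('wrist',(320,279),.110,o)
c=(p+q)/2
print(c,np.linalg.norm(p-q),np.degrees(np.arctan2(*(p-q)[1::-1])))
P=[ray('wrist',u,.007,o)[:2] for u in((152,132),(358,130),(354,229),(168,230))];print(np.mean(P,0))
t=np.array([.4152,-.3338]);xh=np.array([.981,-.195]);yh=np.array([.195,.981])
r=[ray('wrist',u,.012,o)[:2] for u in((265,150),(267,217))];v=np.mean(r,0)-t;print('rubber in tray',v@xh,v@yh)
pp=ray('wrist',(182,192),.046,o)[:2]-t;print('pot in tray',pp@xh,pp@yh)
v=t-.058*yh-c[:2];print('shift tool x,y',v@xh,-(v@yh))
```

```text
[ 0.40220807 -0.38840112  0.11      ] 0.05982776374176175 -11.425050443477847
[ 0.41464785 -0.33511272]
rubber in tray -0.0008749283957794763 -0.009316418422141601
pot in tray 0.0012652406394405118 0.0465666070998016
shift tool x,y 0.002097869688137723 0.0019252636859543165
```

```bash
python3 -m crank '0.002 0.002 0 0 0 0 0;0 0 0.04 0 0 0 0;0 0 0.035 0 0 0 0;0 0 0.015 0 0 0 0;0 0 0.005 0 0 0 0;0 0 0 0 0 0 0;0 0 0 0 0 0 0;0 0 0 0 0 0 0' ; python3 -m crank '0 0 0.0015 0 0 0 0;0 0 0 0 0 0 0;0 0 0 0 0 0 0'
```

```text
time_s: 19.9
position: [0.3917, -0.3903, 0.036]
tool_rot: [3.139, -0.002, -0.196]
wrist_force: [-0.3, 0.1, -0.1]
opening: 0.0113
time_s: 20.2
position: [0.3909, -0.3892, 0.033]
tool_rot: [3.141, -0.0, -0.196]
wrist_force: [-0.4, -0.0, -0.2]
opening: 0.0114
```

```bash
python3 -m crank '0.0005 -0.0005 0.002 0 0 0 0;0 0 0.001 0 0 0 0;0 0 0 0 0 0 0;0 0 0 0 0 0 0' ; python3 -m crank '0 0 0.001 0 0 0 0;0 0 0.0007 0 0 0 0;0 0 0 0 0 0 0;0 0 0 0 0 0 0'
```

```text
time_s: 20.6
position: [0.3914, -0.3887, 0.0297]
tool_rot: [-3.141, 0.0, -0.196]
wrist_force: [0.8, 0.4, 0.1]
opening: 0.0118
time_s: 21.0
position: [0.3915, -0.3889, 0.029]
tool_rot: [-3.141, 0.0, -0.196]
wrist_force: [-2.8, 3.2, 8.4]
opening: 0.0115
```

```bash
python3 -m crank '0 0 0 0 0 0 0.024;0 0 0 0 0 0 0.024;0 0 0 0 0 0 0.024;0 0 -0.01 0 0 0 0.024;0 0 -0.03 0 0 0 0.024;0 0 -0.045 0 0 0 0.03;0 0 -0.035 0 0 0 0.04;0 0 0 0 0 0 0.04' ; python3 -c "
from h import *
plan(.457,-.028,.15,.68)"
```

```text
time_s: 21.8
position: [0.3937, -0.392, 0.155]
tool_rot: [3.133, -0.009, -0.196]
wrist_force: [0.8, -0.5, 0.5]
opening: 0.04
t 21.8 pos [ 0.3937 -0.392   0.155 ] shift [-0.0089 -0.3694  0.0017] turn about tool z 0.695 or -2.447 tilt fix [ 0.0087 -0.0087  0.    ] q6 0.78 open 0.04
```

```bash
python3 -m crank '-0.0009 -0.046 0 0 0 0 0.04;-0.0009 -0.046 0 0 0 0 0.04;-0.0009 -0.046 0 0 0 0 0.04;-0.0009 -0.046 0 0 0 0 0.04;-0.0009 -0.046 0 0 0 0 0.04;-0.0009 -0.046 0 0 0 0 0.04;-0.0009 -0.046 0 0 0 0 0.04;-0.0009 -0.046 0 0 0 0 0.04;0 0 0 0 0 0.139 0.035;0 0 0 0 0 0.139 0.035;0 0 0 0 0 0.139 0.035;0 0 0 0 0 0.139 0.035' ; python3 -m crank '0 0 0 0 0 0.139 0.035;0 0 0 0 0 0 0.035;0 0 0 0 0 0 0.035';python3 - <<'E'
from h import *
import cv2
plan(.457,-.028,.024,.68)
o=sensors.get_obs();np.save('o7.npy',o,allow_pickle=True)
a=cv2.cvtColor(eyes.capture('wrist'),cv2.COLOR_RGB2BGR);cv2.imwrite('pics/w7.png',a)
cv2.imwrite('pics/w7c.png',cv2.resize(a[40:290,80:400],None,fx=2.4,fy=2.4,interpolation=cv2.INTER_CUBIC))
E
```

```text
time_s: 23.0
position: [0.4558, -0.0261, 0.1478]
tool_rot: [3.141, 0.001, -0.757]
wrist_force: [0.2, -0.9, 0.3]
opening: 0.0351
time_s: 23.3
position: [0.4559, -0.0264, 0.1479]
tool_rot: [3.141, 0.0, -0.888]
wrist_force: [-1.3, -0.4, 0.4]
opening: 0.035
t 23.3 pos [ 0.4559 -0.0264  0.1479] shift [2.000e-03 1.000e-04 1.239e-01] turn about tool z 0.002 or -3.139 tilt fix [ 0.0002  0.0004 -0.    ] q6 2.15 open 0.035
```

View pics/w7c.png

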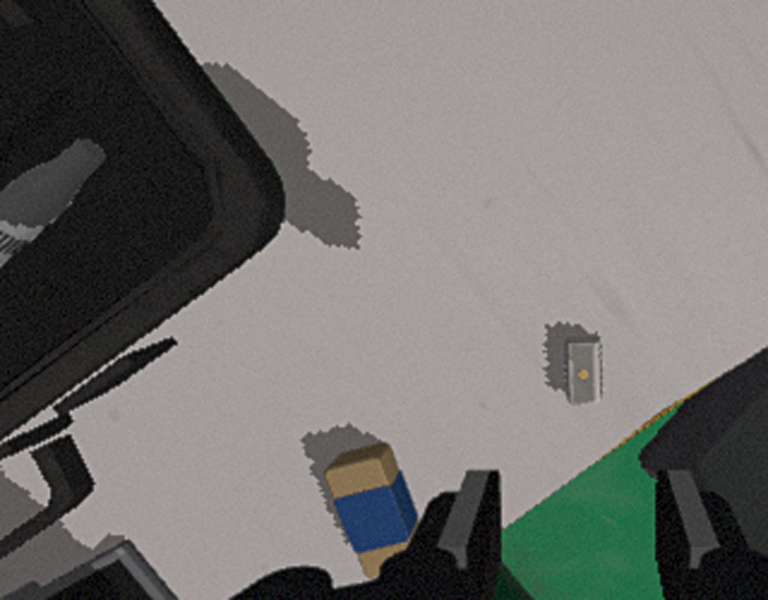

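Run:
```python
from h import *
o=np.load('o7.npy',allow_pickle=True).item()
f=lambda x,y,z:ray('wrist',(80+(x+.5)/2.4-.5,40+(y+.5)/2.4-.5),z,o)
p=f(585,343,.012);q=f(583.5,403,.012);c=(p+q)/2
print('sharp',c,np.linalg.norm(p-q),np.degrees(np.arctan2(*(p-q)[1::-1])))
plan(c[0],c[1],.024,.68)
p=f(328,475,.018);q=f(372,578,.018);print('block left edge',p,q,np.linalg.norm(p-q),np.degrees(np.arctan2(*(p-q)[1::-1])))
```

```text
sharp [ 0.45389896 -0.0276964   0.012     ] 0.024259063112572192 -52.18992803214929
t 23.35 pos [ 0.456  -0.0264  0.1479] shift [-0.0003  0.0024  0.1239] turn about tool z 0.002 or -3.14 tilt fix [ 0.0002  0.0003 -0.    ] q6 2.15 open 0.035
block left edge [0.50770341 0.06783067 0.018     ] [0.46783212 0.09529812 0.018     ] 0.048416743352648194 -34.56306881690665
```

```bash
python3 -m crank '0.0003 0.002 0 0 0 0.02 0.035;0 0 0.04 0 0 0 0.035;0 0 0.04 0 0 0 0.035;0 0 0.028 0 0 0 0.035;0 0 0.0165 0 0 0 0.035;0 0 0 0 0 0 0.035;0 0 0 0 0 0 0.035' ; python3 -m crank '0 0 0 0 0 0 0.0;0 0 0 0 0 0 0.0;0 0 0 0 0 0 0.0;0 0 0 0 0 0 0.0;0 0 0 0 0 0 0;0 0 0 0 0 0 0'; python3 -m crank '0 0 -0.02 0 0 0 0;0 0 -0.04 0 0 0 0;0 0 -0.045 0 0 0 0;0 0 0 0 0 0 0;0 0 0 0 0 0 0'; python3 -c "
from h import *
plan(.5308,.200,.13,np.pi/2-.372)"
```

```text
time_s: 24.05
position: [0.455, -0.0281, 0.0239]
tool_rot: [-3.142, -0.0, -0.911]
wrist_force: [0.1, 0.2, 0.7]
opening: 0.035
time_s: 24.65
position: [0.456, -0.0283, 0.0252]
tool_rot: [-3.14, -0.002, -0.911]
wrist_force: [-2.0, 0.3, 5.8]
opening: 0.0102
time_s: 25.15
position: [0.4557, -0.0282, 0.1301]
tool_rot: [-3.139, -0.003, -0.911]
wrist_force: [-0.7, 0.2, -0.2]
opening: 0.0104
t 25.15 pos [ 0.4557 -0.0282  0.1301] shift [-0.1342 -0.1992  0.0002] turn about tool z -0.539 or 2.603 tilt fix [-0.0022 -0.0032  0.    ] q6 2.17 open 0.0104
```

```bash
python3 -m crank '-0.0268 -0.0398 0 0 0 0 0;-0.0268 -0.0398 0 0 0 0 0;-0.0268 -0.0398 0 0 0 0 0;-0.0268 -0.0398 0 0 0 0 0;-0.0268 -0.0398 0 0 0 0 0;0 0 0 0 0 -0.135 0;0 0 0 0 0 -0.135 0;0 0 0 0 0 -0.135 0;0 0 0 0 0 -0.134 0;0 0 0 0 0 0 0;0 0 0 0 0 0 0;0 0 0 0 0 0 0'
python3 - <<'E'
from h import *
import cv2
plan(.5307,.2001,.028,np.pi/2-.372)
o=sensors.get_obs();np.save('o8.npy',o,allow_pickle=True)
a=cv2.cvtColor(eyes.capture('wrist'),cv2.COLOR_RGB2BGR);cv2.imwrite('pics/w8.png',a)
E
```

```text
time_s: 26.35
position: [0.5294, 0.1998, 0.1278]
tool_rot: [3.141, 0.001, -0.374]
wrist_force: [1.0, -0.1, -0.4]
opening: 0.0099
t 26.35 pos [0.5294 0.1998 0.1278] shift [ 0.0012 -0.0008  0.0998] turn about tool z -0.002 or 3.139 tilt fix [ 0.0007  0.0011 -0.    ] q6 2.11 open 0.0099
```

View pics/w8.png

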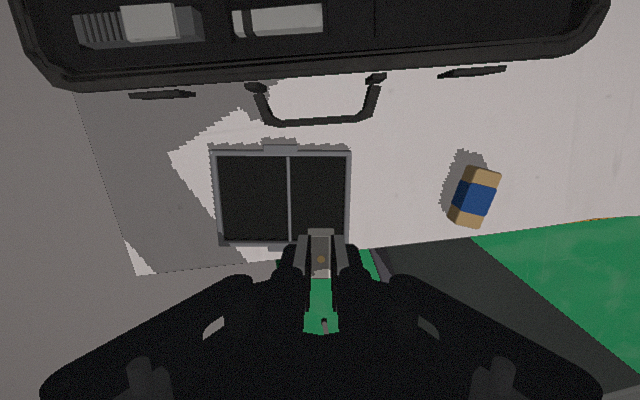

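Run:
```python
from h import *
o=np.load('o8.npy',allow_pickle=True).item()
f=lambda u,z:ray('wrist',u,z,o)
xh=np.array([np.cos(-.374),np.sin(-.374)]);yh=np.array([-xh[1],xh[0]])
P=np.array([f(u,.007)[:2] for u in((209.5,151),(351,150.5),(346,246),(218,244))]);t=P.mean(0);print(t,np.linalg.norm(P[0]-P[1]),np.linalg.norm(P[0]-P[3]),np.degrees(np.arctan2(*(P[1]-P[0])[::-1]))+90)
t2=np.mean([t,[.542,.229]],0)
p=f((320.5,230),.115)[:2];q=f((320.5,279),.115)[:2];print('sharp len',np.linalg.norm(p-q),(p+q)/2,'dot',f((321,259),.117))
print('bay',t2-.031*yh,'from this view',t-.031*yh)
print('block',[f(u,.018)[:2].round(4) for u in((501,173),(475,228),(450,222),(488,199))])
```

```text
[0.54170921 0.23257946] 0.11945764564290985 0.08554957936492544 -21.290469884722242
sharp len 0.028102691027311118 [0.53028827 0.19959078] dot [0.52910608 0.19977864 0.117     ]
bay [0.53052901 0.20193265] from this view [0.53038362 0.20372238]
block [array([0.4991, 0.0522]), array([0.4592, 0.0832]), array([0.4726, 0.102 ]), array([0.481, 0.067])]
```

```bash
python3 -m crank '0.0008 -0.0027 0 0 0 0 0;0 0 0.04 0 0 0 0;0 0 0.035 0 0 0 0;0 0 0.015 0 0 0 0;0 0 0.006 0 0 0 0;0 0 0 0 0 0 0;0 0 0 0 0 0 0;0 0 0 0 0 0 0' ; python3 -m crank '0 0 0.0015 0 0 0 0;0 0 0 0 0 0 0;0 0 0 0 0 0 0'
```

```text
time_s: 27.2
position: [0.533, 0.2024, 0.0344]
tool_rot: [-3.14, -0.003, -0.372]
wrist_force: [0.1, -0.3, -0.4]
opening: 0.0101
time_s: 27.5
position: [0.5317, 0.2021, 0.0314]
tool_rot: [-3.141, -0.0, -0.372]
wrist_force: [0.8, -0.8, -1.5]
opening: 0.0101
```

```bash
python3 -m crank '-0.0007 0 0.0015 0 0 0 0;0 0 0.0007 0 0 0 0;0 0 0 0 0 0 0;0 0 0 0 0 0 0' ; python3 -m crank '0 0 0.001 0 0 0 0;0 0 0.0006 0 0 0 0;0 0 0 0 0 0 0;0 0 0 0 0 0 0'
```

```text
time_s: 27.9
position: [0.5309, 0.2024, 0.0288]
tool_rot: [3.142, 0.0, -0.372]
wrist_force: [0.6, -0.2, 0.0]
opening: 0.0101
time_s: 28.3
position: [0.5312, 0.2024, 0.0282]
tool_rot: [3.141, 0.0, -0.372]
wrist_force: [-4.0, -0.3, 6.7]
opening: 0.0103
```

```bash
python3 -m crank '0 0 0 0 0 0 0.022;0 0 0 0 0 0 0.022;0 0 0 0 0 0 0.022;0 0 -0.01 0 0 0 0.024;0 0 -0.03 0 0 0 0.024;0 0 -0.045 0 0 0 0.04;0 0 -0.035 0 0 0 0.06;0 0 0 0 0 0 0.06' ; python3 -c "
from h import *
plan(.484,.0725,.15,np.pi/2-.593)"
```

```text
time_s: 29.1
position: [0.5349, 0.2032, 0.1544]
tool_rot: [-3.135, -0.011, -0.372]
wrist_force: [0.0, 0.3, 0.2]
opening: 0.0598
t 29.1 pos [0.5349 0.2032 0.1544] shift [1.000e-04 1.402e-01 3.500e-03] turn about tool z 0.221 or -2.921 tilt fix [-0.0064 -0.0106  0.    ] q6 2.11 open 0.0598
```

```bash
python3 -m crank '0.001 0.0465 0 0 0 0 0.055;0.001 0.0465 0 0 0 0 0.055;0.001 0.0465 0 0 0 0 0.055;0 0 0 0 0 0.11 0.055;0 0 0 0 0 0.11 0.055;0 0 0 0 0 0 0.055;0 0 0 0 0 0 0.055;0 0 0 0 0 0 0.055'
python3 - <<'E'
from h import *
import cv2
plan(.484,.0725,.024,np.pi/2-.593)
o=sensors.get_obs();np.save('o9.npy',o,allow_pickle=True)
a=cv2.cvtColor(eyes.capture('wrist'),cv2.COLOR_RGB2BGR);cv2.imwrite('pics/w9.png',a)
cv2.imwrite('pics/w9c.png',cv2.resize(a[100:290,120:400],None,fx=2.8,fy=2.8,interpolation=cv2.INTER_CUBIC))
E
```

```text
time_s: 29.9
position: [0.483, 0.0716, 0.1472]
tool_rot: [3.141, 0.0, -0.59]
wrist_force: [0.2, 0.9, -0.1]
opening: 0.0549
t 29.9 pos [0.483  0.0716 0.1472] shift [ 0.0004 -0.0013  0.1232] turn about tool z 0.003 or -3.139 tilt fix [ 0.0001  0.0002 -0.    ] q6 2.08 open 0.0549
```

View pics/w9c.png

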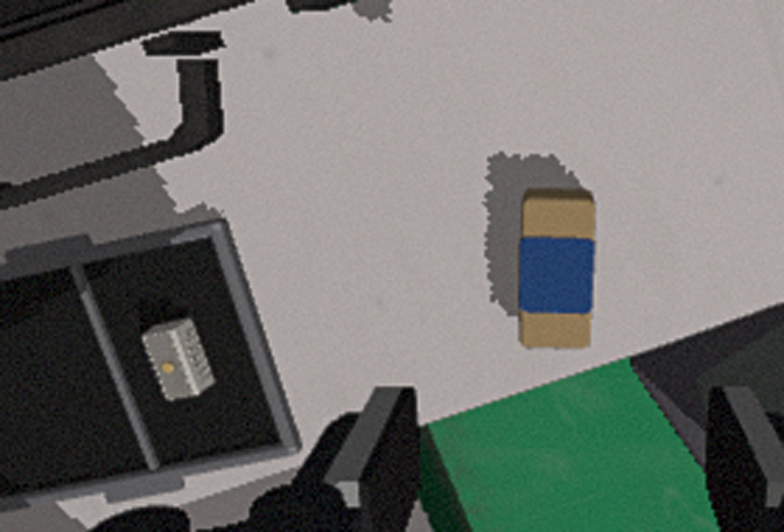

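Run:
```python
from h import *
o=np.load('o9.npy',allow_pickle=True).item()
f=lambda x,y,z:ray('wrist',(120+(x+.5)/2.8-.5,100+(y+.5)/2.8-.5),z,o)[:2]
p=f(559.5,200,.018);q=f(556,347.5,.018);c=(p+q)/2
print(c,np.linalg.norm(p-q),np.degrees(np.arctan2(*(p-q)[::-1])))
plan(*c,.024,np.pi/2-.593)
s=f(178,360,.010);xh=np.array([np.cos(-.372),np.sin(-.372)]);yh=np.array([-xh[1],xh[0]])
print('sharp in tray2',(s-[.542,.2305])@xh,(s-[.542,.2305])@yh)
```

```text
[0.48301051 0.07361826] 0.05004037711710529 -35.26707869594712
t 29.95 pos [0.483  0.0716 0.1472] shift [-0.001  -0.0017  0.1232] turn about tool z 0.003 or -3.139 tilt fix [ 0.0002  0.0003 -0.    ] q6 2.08 open 0.0552
sharp in tray2 -0.0011607001098530249 -0.03149002500956723
```

```bash
python3 -m crank '-0.001 -0.0017 0 0 0 0.023 0.05;0 0 0.04 0 0 0 0.05;0 0 0.04 0 0 0 0.05;0 0 0.028 0 0 0 0.05;0 0 0.0155 0 0 0 0.05;0 0 0 0 0 0 0.05;0 0 0 0 0 0 0.05' ; python3 -m crank '0 0 0 0 0 0 0.01;0 0 0 0 0 0 0.01;0 0 0 0 0 0 0.01;0 0 0 0 0 0 0.01;0 0 0 0 0 0 0.01;0 0 0 0 0 0 0.01'; python3 -m crank '0 0 -0.02 0 0 0 0.01;0 0 -0.04 0 0 0 0.01;0 0 -0.045 0 0 0 0.01;0 0 0 0 0 0 0.01;0 0 0 0 0 0 0.01'; python3 -c "
from h import *
yh=np.array([.3634,.9316]);b=np.array([.542,.2305])+.025*yh;print(b)
plan(*b,.13,np.pi/2-.372)"
```

```text
time_s: 30.65
position: [0.4835, 0.0735, 0.0241]
tool_rot: [-3.141, -0.0, -0.615]
wrist_force: [-0.6, -0.2, 0.1]
opening: 0.0501
time_s: 31.25
position: [0.4846, 0.0733, 0.0254]
tool_rot: [-3.14, -0.003, -0.615]
wrist_force: [-1.4, 0.6, 6.1]
opening: 0.0223
time_s: 31.75
position: [0.484, 0.0733, 0.1303]
tool_rot: [-3.14, -0.003, -0.615]
wrist_force: [0.2, 0.6, -0.8]
opening: 0.0223
[0.551085 0.25379 ]
t 31.75 pos [0.484  0.0733 0.1303] shift [-0.0494 -0.1861  0.0005] turn about tool z -0.243 or 2.898 tilt fix [-0.0018 -0.0031  0.    ] q6 2.1 open 0.0223
```

```bash
python3 -m crank '-0.0124 -0.0463 0 0 0 0 0.01;-0.0124 -0.0463 0 0 0 0 0.01;-0.0124 -0.0463 0 0 0 0 0.01;-0.0124 -0.0463 0 0 0 0 0.01;0 0 0 0 0 -0.122 0.01;0 0 0 0 0 -0.121 0.01;0 0 0 0 0 0 0.01;0 0 0 0 0 0 0.01;0 0 0 0 0 0 0.01';python3 -c "
from h import *
plan(.5511,.2538,.0284,np.pi/2-.372)"
```

```text
time_s: 32.65
position: [0.5491, 0.2527, 0.128]
tool_rot: [3.141, 0.001, -0.374]
wrist_force: [-0.0, -0.3, 0.5]
opening: 0.022
t 32.65 pos [0.5491 0.2527 0.128 ] shift [ 0.0016 -0.0018  0.0996] turn about tool z -0.002 or 3.139 tilt fix [ 0.0008  0.0011 -0.    ] q6 2.19 open 0.022
```

```bash
python3 -m crank '0.0022 -0.0015 0 0 0 0 0.01;0 0 0.04 0 0 0 0.01;0 0 0.035 0 0 0 0.01;0 0 0.015 0 0 0 0.01;0 0 0.006 0 0 0 0.01;0 0 0 0 0 0 0.01;0 0 0 0 0 0 0.01;0 0 0 0 0 0 0.01' ; python3 -m crank '0 0 0.0015 0 0 0 0.01;0 0 0 0 0 0 0.01;0 0 0 0 0 0 0.01'
```

```text
time_s: 33.45
position: [0.5535, 0.2541, 0.0347]
tool_rot: [-3.14, -0.003, -0.372]
wrist_force: [-0.2, 0.6, -0.5]
opening: 0.0221
time_s: 33.75
position: [0.5522, 0.2538, 0.0316]
tool_rot: [-3.141, -0.0, -0.372]
wrist_force: [0.1, -0.4, 1.0]
opening: 0.0222
```

```bash
python3 -m crank '-0.0005 0 0.0015 0 0 0 0.01;0 0 0.0007 0 0 0 0.01;0 0 0 0 0 0 0.01;0 0 0 0 0 0 0.01' ; python3 -m crank '0 0 0.001 0 0 0 0.01;0 0 0.0006 0 0 0 0.01;0 0 0 0 0 0 0.01;0 0 0 0 0 0 0.01'
```

```text
time_s: 34.15
position: [0.5516, 0.254, 0.029]
tool_rot: [3.141, 0.0, -0.372]
wrist_force: [-0.0, -0.4, -0.6]
opening: 0.0222
time_s: 34.55
position: [0.5518, 0.254, 0.0285]
tool_rot: [3.141, 0.0, -0.372]
wrist_force: [-3.5, -1.2, 6.7]
opening: 0.0223
```

```bash
python3 -m crank '0 0 0 0 0 0 0.032;0 0 0 0 0 0 0.032;0 0 0 0 0 0 0.032;0 0 -0.01 0 0 0 0.032;0 0 -0.03 0 0 0 0.032;0 0 -0.045 0 0 0 0.032;0 0 -0.045 0 0 0 0.032;0 0 -0.045 0 0 0 0.032;0 0 -0.045 0 0 0 0.032;0 0 0 0 0 0 0.032' ; python3 -c "
from h import *
plan(.47,-.08,.25,np.pi/2-.2)"
```

```text
time_s: 35.55
position: [0.5553, 0.255, 0.257]
tool_rot: [-3.133, -0.013, -0.372]
wrist_force: [0.3, 0.4, 0.0]
opening: 0.0317
t 35.55 pos [0.5553 0.255  0.257 ] shift [0.0422 0.3431 0.0045] turn about tool z -0.172 or 2.97 tilt fix [-0.009  -0.0126  0.    ] q6 2.19 open 0.0317
```

```bash
python3 -m crank '0.0053 0.0429 0 0 0 0 0.032;0.0053 0.0429 0 0 0 0 0.032;0.0053 0.0429 0 0 0 0 0.032;0.0053 0.0429 0 0 0 0 0.032;0.0053 0.0429 0 0 0 0 0.032;0.0053 0.0429 0 0 0 0 0.032;0.0053 0.0429 0 0 0 0 0.032;0.0053 0.0429 0 0 0 0 0.032;0 0 0 0 0 -0.09 0.032;0 0 0 0 0 -0.082 0.032;0 0 0 0 0 0 0.032;0 0 0 0 0 0 0.032'
python3 - <<'E'
from h import *
import cv2
o=sensors.get_obs();np.save('o10.npy',o,allow_pickle=True)
a=cv2.cvtColor(eyes.capture('wrist'),cv2.COLOR_RGB2BGR);t=cv2.cvtColor(eyes.capture('top'),cv2.COLOR_RGB2BGR)
cv2.imwrite('pics/w10.png',a);cv2.imwrite('pics/t10.png',t)
m=np.zeros((600,800,3),np.uint8)
m[:250]=cv2.resize(a[40:290],(800,250*1)) if 0 else cv2.resize(a[60:260,0:640],(800,250))
m[250:]=cv2.resize(t[150:260,160:460],None,fx=800/300,fy=350/110,interpolation=cv2.INTER_CUBIC)[:350,:800]
cv2.imwrite('pics/fin.png',m)
E
```

```text
time_s: 36.75
position: [0.4663, -0.081, 0.2476]
tool_rot: [3.142, -0.0, -0.202]
wrist_force: [0.7, 0.3, -0.4]
opening: 0.0323
```

View pics/fin.png

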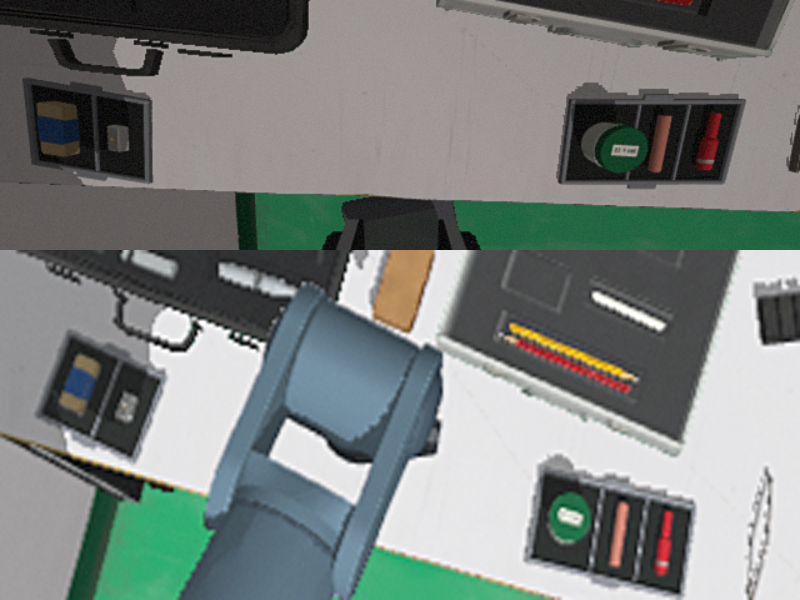

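All five parts sit in their bays, and nothing else has moved. I'll do a quick numeric check of the centres before handing in.

Run:
```python
from h import *
o=np.load('o10.npy',allow_pickle=True).item()
def rep(n,p,t,th):
    xh=np.array([np.cos(th),np.sin(th)]);yh=np.array([-xh[1],xh[0]]);d=p[:2]-t;print(n,(d@xh*1e3).round(1),(d@yh*1e3).round(1))
w=lambda x,y,z:ray('wrist',(x*.8,60+y*.8),z,o)
T=lambda x,y,z:ray('top',(160+x*.375,150+(y-250)*110/350),z)
t2,t3=np.array([.542,.2305]),np.array([.4152,-.3338])
for f,nm,L in((w,'wrist',[(57,130),(118,138),(628,150),(661,143),(708,143)]),(T,'top',[(78,385),(125,406),(569,518),(620,535),(665,543)])):
    for n,u,z,t,a,e in zip(('block +25','sharp -31','pot +50','rubber -8','chuck -58'),L,(.021,.015,.046,.014,.014),(t2,t2,t3,t3,t3),(-.372,-.372,-.196,-.196,-.196),range(5)): rep(nm+' '+n,f(*u,z),t,a)
```

```text
wrist block +25 0.7 18.2
wrist sharp -31 0.8 -36.0
wrist pot +50 0.1 47.9
wrist rubber -8 0.1 -4.9
wrist chuck -58 -0.2 -52.4
top block +25 -2.9 20.9
top sharp -31 -1.6 -33.6
top pot +50 -2.6 47.7
top rubber -8 -3.3 -12.2
top chuck -58 -0.9 -61.6
```

Run:
```python
from h import *
o=np.load('o10.npy',allow_pickle=True).item()
w=lambda x,y,z:ray('wrist',(x*.8,60+y*.8),z,o)[:2]
for nm,C,th,L in(('t2',[(25,80),(152,97),(151,182),(33,165)],-.372,[(37,128,.021),(73,132,.021),(118,138,.015)]),('t3',[(568,95),(745,98),(726,185),(557,183)],-.196,[(628,150,.046),(661,143,.014),(709,143,.014)])):
    P=np.array([w(*c,.007) for c in C]);t=P.mean(0);xh=np.array([np.cos(th),np.sin(th)]);yh=np.array([-xh[1],xh[0]])
    print(nm,t,np.linalg.norm(P[0]-P[1]),[((w(*l)-t)@yh*1e3).round(1) for l in L],[((w(*l)-t)@xh*1e3).round(1) for l in L])
```

```text
t2 [0.54056628 0.22825065] 0.12308689758026654 [np.float64(40.0), np.float64(5.4), np.float64(-33.4)] [np.float64(-0.1), np.float64(1.8), np.float64(1.3)]
t3 [ 0.41585069 -0.33114502] 0.1764956751205355 [np.float64(45.2), np.float64(-7.6), np.float64(-56.1)] [np.float64(-0.1), np.float64(-0.0), np.float64(-0.3)]
```

```bash
python3 -c "
from station import ctrl
print(ctrl.hand_in())"
```

```text
the job is handed in; nothing more can be done
None
```

Both kits are made up and the job is handed in, after about 37 s of robot time. I placed the parts in the order asked: pot, round rubber and chuck in the three-bay tray, then sharpener and rubber block in the two-bay tray.

**Final pictures:** All five parts lie in their own bays, with the long ones lengthwise. The gripper was clear of everything. The sanding block and tweezers look undisturbed; I never moved near them, but I did not measure their positions.

**Centring:** Measured against tray corners read in the final wrist picture, four of the parts came out within about 5 mm across their bays. The pot was the furthest off, at 45 mm where 50 was wanted. All five were within about 2 mm lengthwise.

**Rubber block:** I only have a one-edge figure, about 27 mm where 25 was wanted. Where I released it also gave about 25 mm.

**Checks that disagreed:** Two coarser readings, from the top camera and from the wrist against earlier tray positions, put some parts up to 7 mm off. The largest was the rubber block, at 18 to 21 mm where 25 was wanted. I put this down to coarse pixel reading and left the parts as they were, because the close views while placing and the release positions agreed with the bay centres to about 2–3 mm.

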